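Key up the plate rack

ROBOT

A 6-joint arm with a two-finger parallel gripper is mounted at the origin on a cart in front of the work surface, level with it; the furniture and walls round the work are solid. World frame = base frame: x ahead of the robot, y to its left, z up, the work surface at z = 0. Lengths are in m, angles in rad, forces in N, time in s.
With the tool pointing down it reaches from about 0.325 to 0.9 m from the base axis. Payload 6.1 kg.
Tool frame: the origin (TCP) lies between the finger pads; the fingertips stand 19 mm ahead of it and the grasp point (between the pads) is the TCP; z points along the fingers, y is the line along which they close (so a half turn about z gives the same grasp; the last joint's range is limited). The gripper opens to 85 mm and grips with 20 to 120 N. Pads are 22 mm wide; open, the fingers measure 114 mm over their backs; the gripper's body (76 mm by 85 mm) begins 54 mm behind the grasp point. The pads swing forward as they close: fully open they stand 13 mm farther back than shut.
Start: joints at [1.21, 0.22, 1.526, -0, 1.395, -0.126], TCP at [0.145, 0.608, 0.25] pointing down, gripper open.
Joint ranges: [-2.98, 2.98], [-0.91, 2.08], [0.09, 2.57], [-1.24, 4.39], [0.2, 2.65], [-2.68, 2.68]. Speed limits (rad/s): [2.57, 2.57, 3.01, 3.14, 3.14, 3.14].

INTERFACE

Orientations are given as a unit quaternion [x, y, z, w].
In Python, from plant import observe, camera, finish_job gives the robot as it stands.
- The arm moves only by the shell command python3 -m creep 'ROWS'. ROWS is JSON, a list of rows, each an object of numbers: "grip": the opening, from 0 (shut) to 1 (fully open); "dx", "dy", "dz": the shift along the tool's x, y, z in units of 60 mm (1.0 is 60 mm); "rx", "ry", "rz": the turn, a rotation vector about the tool's x, y, z in units of 10 degrees (1.0 is 10 degrees). A call has exactly 8 rows; each row shifts and turns the commanded pose from where the row before left it, along the tool's axes as they then stand; what a row does not reach is not made up. A row lasts 1/8 s, in which the tool goes at most 62.5 mm and 10.7 degrees, less where a joint would pass 70% of its speed; a pose out of reach is approached as far as the arm can. A call is refused whole if a number of a shift passes 1 or a number of a turn 1, either way. A call with a gripper value outside its range is refused whole. The fingers move at their own pace and stop on an object; the grip force is fixed at half the most. Time passes only in rows, so rows that do not move let the fingers close, or fill a call up. It gives the time, the measured TCP pose, the force, the opening and the grip force at its end, in the units of the state.
- observe(): the state, without advancing time (a new reading comes with each control period).
- camera(name): name is "scene" or "top"; returns a dict with "color" (480x640x3 uint8, red, green, blue), "fx", "fy", "cx", "cy" (pixels), "origin" and "rotation" of the camera in the world. Camera axes: x right, y down, z forward; pixel columns grow to the right and rows downward; lengths in m; the calibration is good to about 2 mm. A picture is of the moment at which its call begins. There is no depth.
- finish_job(): hands the job in; it is judged then, once.
The state is a dict: "t": time; "joint_positions": joint angles; "joint_vel": joint speeds; "effort": joint torques, N m; "tool_pos": TCP position; "tool_rot": TCP orientation; "ft_force": force on the tool from outside, world axes, zero at the start; "torque": the same for the moment, N m; "opening": finger opening in m; "grip_force": force on a finger pad.
Only numpy, scipy, OpenCV 4.12 (cv2) and the standard library are available. Lean on these libraries where they do the work, as an engineer would, in place of code of your own. Each camera call takes 0.05 s, during which the arm holds its last target. There are 200 camera calls.

TASK

The front end frame of the wooden plate rack stands a few millimetres off its beam: take the loose wedge and push it by hand, thin end first from the right, into the slot of the tenon until it just bites, and let go. Then hold the mallet and tap the wedge sideways with separate light blows, drawing the mallet back in between, until the wedge stops advancing, the frame is tight against the beam and the wedge sits firm. Lay the mallet flat on the worktop again, and leave the things standing about as they are.

Things in the scene. Friction and masses are not known exactly. Their poses are not given: they have to be found in the camera images.
- rack: Fixed pale wooden plate rack, about 290 mm long: two end frames and a beam with eight dowels up to 150 mm high. Origin on the worktop under the middle of the beam's front shoulder, where the front frame closes; x runs back along the beam, y left, z up; turned by up to 0.2 rad. Rear wedge: home already. Wall cabinets hang over the worktop from x = 0.59 m (world) on, 0.43 m up.
- slot (a point): Middle of the slot through the front tenon along the rack's y, at rack (-35.5, 0, 60) mm. 24 mm high (z 48 to 72), 36 mm long in y. Back wall: the post's flat front face, at x = -28 mm minus the gap. Front wall: the tenon's end, at x = -43 mm at y = 0, sloping 1 in 8 like the wedge: the slot widens to the right (-y) by 1 mm every 8 mm. Axes as the rack's.
- tenon_end (a point): Middle of the front tenon's outer end, at rack (-66, 0, 60) mm; the tenon is 36 mm wide in y, z = 39 to 81 mm. The slot is hand cut: its front wall stands up to 1.6 mm farther forward or back than said, differently each time and not measurable, so the depth at which the wedge gets tight differs by up to 13 mm either way: it has to be felt by tapping until the wedge stops.
- end_frame: The front end frame, which slides on the tenon. Origin and axes are the rack's when it is closed; it starts 3 to 4.5 mm off towards the robot (this is the gap). Post 28 mm thick in x (-28 to 0), 44 mm wide in y, top at z = 96 mm; foot 120 mm wide in y, 34 mm deep, up to z = 24 mm. It sits stiffly (about 7 N of friction, no spring); the wedge moves it 1 mm for each 8 mm.
- wedge: Loose tapered wooden key, darker than the rack, 124 mm long in y, 20 mm high, 60 g. Tip (6.5 mm thick) to its +y, butt (22 mm) to -y; the +x face is flat and goes against the post, the -x face slopes 1 in 8. Origin on the flat face at mid-length, at the underside. It lies z up, flat face away from the robot, turned by up to 0.5 rad.
- wedge_tip (a point): Centre of the wedge's thin end face. The wedge bites with its tip 20 to 65 mm past (+y of) the slot's middle and is tight with its tip about 55 to 85 mm past it. It jams by friction and stays where it is driven. Axes as the wedge's.
- wedge_butt (a point): Centre of the wedge's thick end face, 22 x 20 mm, which is to be tapped. To start the wedge, grip it across its thickness about 16 mm from here: nearer the tip the post leaves no room for a finger. Axes as the wedge's.
- mallet: Loose wooden mallet, about 0.24 kg, lying flat with its handle level. Head: block 44 mm in x, 84 mm in y (striking faces to +y and -y, 42 mm from the middle), 44 mm high. Dark handle 22 mm wide in y, 24 mm high, along -x from the head to x = -155 mm, its axis 22 mm above the underside. Origin at the underside under the head's middle.
- mallet_grip (a point): Point on the handle's axis, 47 mm from the head's middle (25 mm clear of the head), 22 mm above the underside: grip here across the handle. Taps at about 0.06 m/s are enough; blows at 0.1 m/s and more are hard ones that may split the tenon. Axes as the mallet's.
- espresso_cup: Green and white espresso cup, 64 mm wide and 48 mm high, left of the rack; bystander. Origin at the underside.
- kitchen_timer: White and grey kitchen timer, 64 mm wide and 49 mm high, right of the rack; bystander. Origin at the underside.
- salt_shaker: Glass salt shaker with a metal top, 44 mm wide and 90 mm high, on the left; bystander. Origin at the underside.
- teaspoon: Steel teaspoon, 130 mm long and 11 mm high, lying in front of the rack; bystander. Origin at the underside.
- wooden_spoon: Wooden spoon, 311 mm long, lying on the right; bystander. Origin at the underside.

How it is judged:
On the way, in this order (a step that is already met when the one before it is completed fails the run):
1. the wedge is started in the slot by hand (tip at least 8 mm past the slot's middle, gap still open) and let go (y of wedge_tip in the frame of rack above 0.008 m and x of wedge_tip in the frame of rack between -0.046 and -0.028 m and z of wedge_tip in the frame of rack between 0.047 and 0.073 m and x of end_frame in the frame of rack below -0.0015 m and contact force between the fingers and wedge below 0.05 N), for 0.2 s.
2. the mallet strikes the wedge (contact force between mallet and wedge above 2 N).
3. the mallet is drawn back from the wedge (contact force between mallet and wedge below 0.05 N), for 0.1 s.
4. the mallet strikes the wedge again (contact force between mallet and wedge above 2 N).
At the end, for the whole second after the job is handed in: The front frame is closed on the beam (gap under 1.5 mm), the wedge sits in the slot level within 0.15 rad, at rest and tight, pressing on the frame with more than 10 N by itself; the mallet lies flat and still on the worktop, clear of the wedge and the rack (x of end_frame in the frame of rack above -0.0015 m and contact force between wedge and end_frame above 10 N and y of wedge_tip in the frame of rack above 0.04 m and angle between each of wedge, mallet's own z axis and vertical below 0.15 rad and linear speed of wedge below 0.005 m/s and height (world z) of mallet between -0.008 and 0.008 m and linear speed of mallet below 0.01 m/s and contact force between mallet and wedge below 0.05 N and contact force between mallet and rack below 0.05 N); the robot touches nothing.
It fails at once if a blow or push of the mallet on the wedge above 60 N (it would split the tenon) (contact force between mallet and wedge above 60 N).
It fails at once if the mallet hits the rack itself with more than 20 N (contact force between mallet and rack above 20 N).
It fails at once if the gripper, not the mallet, drives the wedge home (touches it with the gap under 1.5 mm) (x of end_frame in the frame of rack above -0.0015 m and contact force between any of the fingers, the arm and wedge above 1 N).
It fails at once if the espresso cup, kitchen timer, salt shaker, teaspoon or wooden spoon is moved by more than 20 mm (distance of any of espresso_cup, kitchen_timer, salt_shaker, wooden_spoon, teaspoon from where it was at the start of the episode above 0.02 m).
It also fails if it takes over 72 s, if anything falls off the work surface, if the arm or the gripper's body presses on something with over 40 N, if the wrist force passes 120 N, or if a joint passes its speed limit or range.

## Working session

There is one attempt and no reset: what is moved stays moved. The work goes in short steps, Python scripts to look and compute and a shell command to move; the robot and the scene stay as the last step left them, time stands still between calls to the robot, and variables do not carry over. Pictures are saved under pics/ and viewed, at most 10 in all, crops included, and the job is handed in when it is done.

```bash
ls; mkdir -p pics
python3 - <<'E'
from plant import observe,camera
import cv2
for n in("scene","top"):
    c=camera(n); cv2.imwrite(f"pics/{n}0.png",c["color"][:,:,::-1]); print(n,{k:v for k,v in c.items() if k!="color"})
print(observe())
E
```

```text
pics
scene {'fx': 444.5795656540273, 'fy': 444.5795656540273, 'cx': 322.63991736445564, 'cy': 242.14625365383836, 'origin': array([-0.034532  , -0.75184202,  1.13489134]), 'rotation': array([ 0.8915527 , -0.31012088,  0.11689107, -0.30869936])}
top {'fx': 574.1463984376471, 'fy': 574.1463984376471, 'cx': 319.50823960215826, 'cy': 238.07105012940664, 'origin': array([ 0.3404366 , -0.09473954,  1.56509981]), 'rotation': array([-0.70579933,  0.70644435, -0.03438553,  0.04001663])}
{'t': 0.1, 'joint_positions': array([ 1.20990367e+00,  2.21168823e-01,  1.52751134e+00, -6.39989978e-05,
        1.39466172e+00, -1.26113301e-01]), 'joint_vel': array([-2.67601937e-04, -1.29993649e-03, -2.36213111e-03, -3.72030755e-05,
       -1.25769904e-03,  6.25060276e-04]), 'effort': array([ 1.61169995e-03, -4.98244929e+01, -3.90547872e+01, -1.63317509e-04,
        5.68212141e-03, -1.39742946e-05]), 'tool_pos': array([0.14524283, 0.60736604, 0.24928748]), 'tool_rot': array([ 1.17114612e-01,  9.93118020e-01, -8.56409575e-04, -1.80303111e-04]), 'ft_force': array([-0.18454888,  0.10812951, -0.62480265]), 'torque': array([ 0.0099152 , -0.00551899,  0.0312403 ]), 'grip_force': 0.0, 'opening': 0.08543092400935112}
```

View pics/scene0.png

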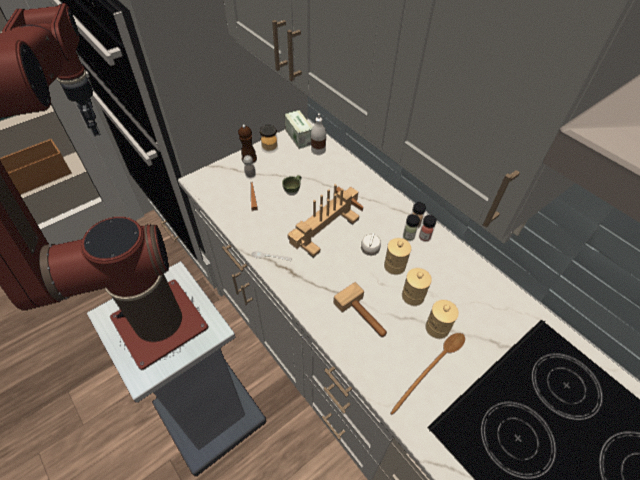

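View pics/top0.png

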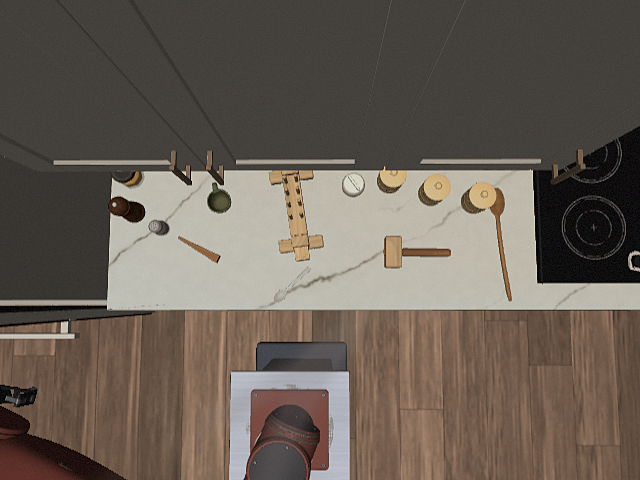

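The arm is at the left. In the top view the wedge lies left of the rack with its tip at about (180,237) and its butt at (219,260). The front tenon end is near (303,259). The mallet head is at (393,252) with its handle to the right, i.e. towards -y. Next I zoom in on these.

```bash
cat > h.py <<'E'
import numpy as np,cv2
from plant import observe,camera
from scipy.spatial.transform import Rotation as R
def ray(c,u,v):
    d=R.from_quat(c["rotation"]).apply([(u-c["cx"])/c["fx"],(v-c["cy"])/c["fy"],1]); return np.array(c["origin"]),d
def onz(c,u,v,z):
    o,d=ray(c,u,v); return o+d*(z-o[2])/d[2]
def proj(c,p):
    q=R.from_quat(c["rotation"]).inv().apply(np.array(p)-c["origin"]); return q[...,0]/q[...,2]*c["fx"]+c["cx"],q[...,1]/q[...,2]*c["fy"]+c["cy"]
def crop(img,x,y,w,h,s):
    o=cv2.resize(img[y:y+h,x:x+w],None,fx=s,fy=s,interpolation=cv2.INTER_CUBIC)[:,:,::-1].copy()
    for i in range(0,w,10): cv2.putText(o,str(x+i),(i*s,8),0,.3,(255,0,0),1); cv2.line(o,(i*s,8),(i*s,14),(255,0,0),1)
    for j in range(10,h,10): cv2.putText(o,str(y+j),(0,j*s+3),0,.3,(0,0,255),1)
    return o
E
python3 - <<'E'
from h import *
t=camera("top");s=camera("scene")
np.save("/tmp/t.npy",t,allow_pickle=True);np.save("/tmp/s.npy",s,allow_pickle=True)
a=crop(t["color"],265,165,66,100,6);b=crop(s["color"],284,190,66,100,6)
o=np.hstack([a,b]); cv2.imwrite("pics/z1.png",o)
a=crop(t["color"],174,230,50,37,8);b=crop(s["color"],240,176,50,37,8)
c=crop(t["color"],376,230,80,45,5);d=crop(s["color"],330,280,64,59,5)
w=np.zeros((600,800,3),np.uint8);w[:296,:400]=a;w[:296,400:800]=b;w[300:525,:400]=c;w[300:595,400:720]=d
cv2.imwrite("pics/z2.png",w)
E
```

```text
(no output)
```

View pics/z1.png

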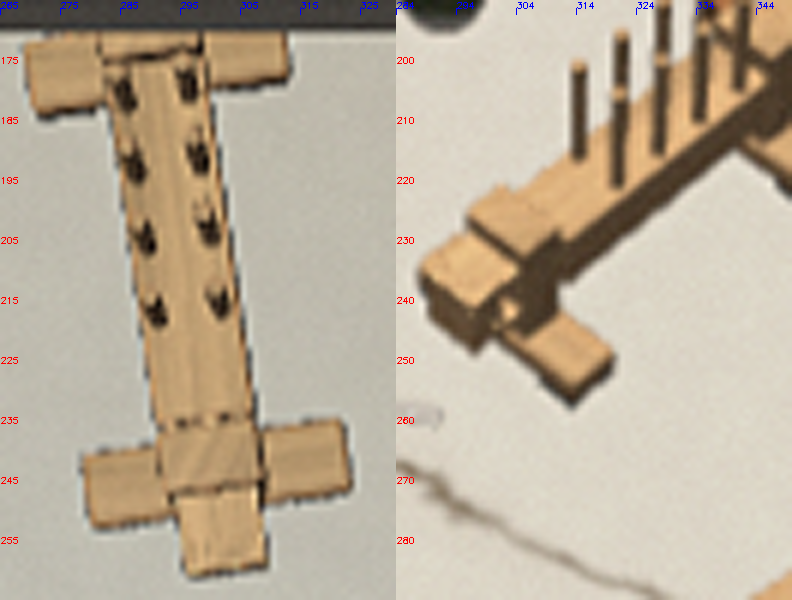

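View pics/z2.png

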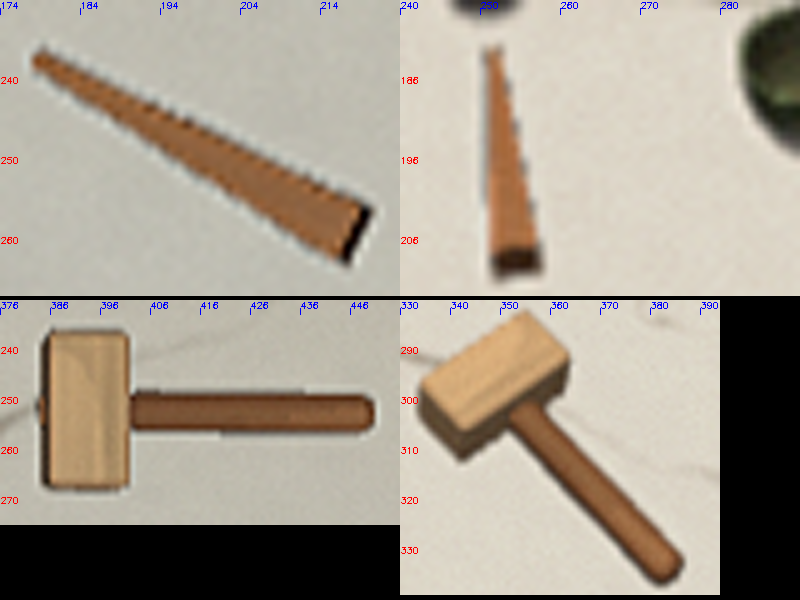

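```bash
cat > m.py <<'E'
from h import *
t=np.load("/tmp/t.npy",allow_pickle=True).item();s=np.load("/tmp/s.npy",allow_pickle=True).item()
def P(c,X,Y,ox,oy,k,z): return onz(c,(X+.5)/k-.5+ox,(Y+.5)/k-.5+oy,z)[:2]*1000
def show(n,*ps):
    print(n,*[p.round(1) for p in ps],"d",[round(float(np.linalg.norm(ps[i+1]-ps[i])),1) for i in range(len(ps)-1)])
a=lambda X,Y,z:P(t,X,Y,265,165,6,z)
show("tenon top TL,BL,BR,TR",*[a(*p,.081) for p in((174,497),(187,577),(269,566),(262,487))])
show("post BL FL FR BR",*[a(*p,.096) for p in((158,428),(169,493),(263,482),(256,416))])
b1,b2,b3,b4=[a(*p,.06) for p in((112,115),(157,420),(207,80),(254,412))]
for d in(b1-b2,b3-b4): print("beam yaw",np.arctan2(d[1],d[0]))
show("foot R: FR BR",*[a(*p,.024) for p in((352,490),(340,419))]);show("foot L FL BL",*[a(*p,.024) for p in((95,530),(82,456))])
r=lambda X,Y,z:P(s,X,Y,284,190,6,z)
show("scene tenon FL, FR, BR",*[r(X-396,Y,.081) for X,Y in((420,268),(474,308),(522,268))])
w=lambda X,Y:P(t,X,Y,174,230,8,.02)
tu,bu,bl,tl=w(42,49),w(359,205),w(341,258),w(33,66)
show("wedge tu bu bl tl",tu,bu,bl,tl)
d=tu-bu;print("wedge yaw",np.arctan2(d[1],d[0])-np.pi/2)
sw=lambda X,Y:P(s,X-400,Y,240,176,8,.02)
show("scene wedge tl tu bu bl",sw(485,50),sw(502,50),sw(537,243),sw(491,249))
m=lambda X,Y,z:P(t,X,Y-300,376,230,5,z)
show("mallet head TL TR BR BL",*[m(*p,.044) for p in((49,331),(129,331),(129,489),(49,489))])
show("handle mid near/far",m(135,412,.034),m(370,412,.034))
ms=lambda X,Y:P(s,X-400,Y-300,330,280,5,.044)
show("scene mallet +x/-x corners",*[ms(*p) for p in((420,384),(462,432),(569,354),(527,311))])
E
python3 m.py
```

```text
tenon top TL,BL,BR,TR [473.  -15.6] [438.3 -21.4] [443.  -56.8] [477.2 -53.7] d [35.1, 35.7, 34.4]
post BL FL FR BR [501.3  -9.4] [473.3 -14.3] [478.  -54.5] [506.5 -51.5] d [28.4, 40.5, 28.6]
beam yaw 0.15029335095287014
beam yaw 0.14151884845657703
foot R: FR BR [481.1 -92.6] [513.2 -87.2] d [32.5]
foot L FL BL [463.2  22.8] [496.6  28.9] d [33.9]
scene tenon FL, FR, BR [438.8 -17.5] [445.  -55.5] [480.  -49.5] d [38.5, 35.5]
wedge tu bu bl tl [510.7 299.2] [457.6 190.6] [439.7 196.4] [504.9 302.1] d [120.9, 18.8, 124.3]
wedge yaw -0.4550892649563454
scene wedge tl tu bu bl [503.5 304.6] [509.5 299.9] [456.6 191.5] [439.2 200.5] d [7.6, 120.6, 19.6]
mallet head TL TR BR BL [ 507.  -258.1] [ 507.  -300.7] [ 422.8 -299.4] [ 422.9 -257.1] d [42.6, 84.1, 42.3]
handle mid near/far [ 464.5 -304.6] [ 464.4 -429.9] d [125.3]
scene mallet +x/-x corners [ 423.9 -259.3] [ 422.5 -298.2] [ 504.7 -297. ] [ 505.2 -259.6] d [38.9, 82.2, 37.4]
```

Both views agree. The rack yaw is about 0.148 and the slot middle is at about (471, -34, 60) mm. The wedge yaw is about -0.455, with the grip point at about (454, 208). The mallet yaw is about 90° and its head middle is at (464, -279). Next is a planner that prints the rows.

```bash
cat > plan.py <<'E'
import sys
from h import *
# args: x y z(mm) yaw_of_tool_y(deg) nrows
def main(x,y,z,yaw,n):
    o=observe(); p=o["tool_pos"]*1000; q=R.from_quat(o["tool_rot"]); M=q.as_matrix()
    ty=np.radians(yaw); Y=np.array([np.cos(ty),np.sin(ty),0]); Z=np.array([0,0,-1.]); X=np.cross(Y,Z)
    T=R.from_matrix(np.c_[X,Y,Z]); rv=(q.inv()*T).as_rotvec()
    n=int(n); step=R.from_rotvec(rv/n); d=(np.array([x,y,z])-p)/n
    cur=q;print("from",p.round(1),"yaw",np.degrees(np.arctan2(M[1,1],M[0,1])).round(1),"per-row turn",(np.degrees(rv)/n/10).round(3))
    for i in range(n):
        print((cur.inv().apply(d)/60).round(3)); cur=cur*step
        if abs(rv).max()<.01: break
main(*map(float,sys.argv[1:]))
E
python3 plan.py 454 208 150 -26 16
```

```text
from [145.3 607.5 249.6] yaw 76.5 per-row turn [-0.     0.     0.641]
[-0.41  -0.33   0.104]
[-0.444 -0.282  0.104]
[-0.473 -0.231  0.104]
[-0.495 -0.177  0.104]
[-0.512 -0.12   0.104]
[-0.522 -0.062  0.104]
[-0.526 -0.004  0.104]
[-0.523  0.055  0.104]
[-0.514  0.113  0.104]
[-0.498  0.17   0.104]
[-0.476  0.224  0.104]
[-0.448  0.276  0.104]
[-0.414  0.324  0.104]
[-0.375  0.368  0.104]
[-0.332  0.408  0.104]
[-0.284  0.443  0.104]
```

```bash
python3 plan.py 235 380 240 24 8
```

```text
from [145.3 607.5 249.6] yaw 76.5 per-row turn [-0.001  0.     0.657]
[-0.292 -0.417  0.02 ]
[-0.338 -0.381  0.02 ]
[-0.379 -0.34   0.02 ]
[-0.416 -0.295  0.02 ]
[-0.447 -0.245  0.02 ]
[-0.472 -0.192  0.02 ]
[-0.491 -0.137  0.02 ]
[-0.503 -0.08   0.02 ]
```

```bash
python3 -m creep '[{"grip":0.65,"dx":-0.29,"dy":-0.42,"dz":0.02,"rz":0.66},{"grip":0.65,"dx":-0.34,"dy":-0.38,"dz":0.02,"rz":0.66},{"grip":0.65,"dx":-0.38,"dy":-0.34,"dz":0.02,"rz":0.66},{"grip":0.65,"dx":-0.42,"dy":-0.3,"dz":0.02,"rz":0.66},{"grip":0.65,"dx":-0.45,"dy":-0.25,"dz":0.02,"rz":0.66},{"grip":0.65,"dx":-0.47,"dy":-0.19,"dz":0.02,"rz":0.66},{"grip":0.65,"dx":-0.49,"dy":-0.14,"dz":0.02,"rz":0.66},{"grip":0.65,"dx":-0.5,"dy":-0.08,"dz":0.02,"rz":0.66}]'; python3 plan.py 454 208 80 -26 8
```

```text
from [145.3 607.5 249.6] yaw 76.5 per-row turn [-1.000e-03  1.000e-03  1.282e+00]
[-0.819 -0.659  0.354]
[-0.945 -0.461  0.354]
[-1.024 -0.24   0.354]
[-1.052 -0.007  0.354]
[-1.027  0.226  0.353]
[-0.951  0.449  0.353]
[-0.828  0.649  0.353]
[-0.664  0.816  0.353]schema error: expected keys grip, dx, dy, dz, rx, ry, rz
```

```bash
python3 -m creep '[{"grip":0.65,"dx":-0.29,"dy":-0.42,"dz":0.02,"rx":0,"ry":0,"rz":0.66},{"grip":0.65,"dx":-0.34,"dy":-0.38,"dz":0.02,"rx":0,"ry":0,"rz":0.66},{"grip":0.65,"dx":-0.38,"dy":-0.34,"dz":0.02,"rx":0,"ry":0,"rz":0.66},{"grip":0.65,"dx":-0.42,"dy":-0.3,"dz":0.02,"rx":0,"ry":0,"rz":0.66},{"grip":0.65,"dx":-0.45,"dy":-0.25,"dz":0.02,"rx":0,"ry":0,"rz":0.66},{"grip":0.65,"dx":-0.47,"dy":-0.19,"dz":0.02,"rx":0,"ry":0,"rz":0.66},{"grip":0.65,"dx":-0.49,"dy":-0.14,"dz":0.02,"rx":0,"ry":0,"rz":0.66},{"grip":0.65,"dx":-0.5,"dy":-0.08,"dz":0.02,"rx":0,"ry":0,"rz":0.66}]'; python3 plan.py 454 208 80 -26 8
```

```text
t: 1.2
tool_pos: [0.2347, 0.3786, 0.2406]
tool_rot: [0.548, 0.836, -0.0, 0.0]
ft_force: [-0.4, -0.7, 0.9]
opening: 0.0555
grip_force: 0.0
from [234.7 378.6 240.6] yaw 23.5 per-row turn [0.    0.    0.619]
[-0.508  0.277  0.335]
[-0.475  0.33   0.335]
[-0.437  0.38   0.335]
[-0.394  0.424  0.335]
[-0.345  0.464  0.335]
[-0.293  0.499  0.335]
[-0.238  0.528  0.335]
[-0.179  0.55   0.335]
```

```bash
python3 -m creep '[{"grip":0.65,"dx":-0.51,"dy":0.28,"dz":0.33,"rx":0,"ry":0,"rz":0.62},{"grip":0.65,"dx":-0.48,"dy":0.33,"dz":0.33,"rx":0,"ry":0,"rz":0.62},{"grip":0.65,"dx":-0.44,"dy":0.38,"dz":0.33,"rx":0,"ry":0,"rz":0.62},{"grip":0.65,"dx":-0.39,"dy":0.42,"dz":0.33,"rx":0,"ry":0,"rz":0.62},{"grip":0.65,"dx":-0.35,"dy":0.46,"dz":0.33,"rx":0,"ry":0,"rz":0.62},{"grip":0.65,"dx":-0.29,"dy":0.5,"dz":0.33,"rx":0,"ry":0,"rz":0.62},{"grip":0.65,"dx":-0.24,"dy":0.53,"dz":0.33,"rx":0,"ry":0,"rz":0.62},{"grip":0.65,"dx":-0.18,"dy":0.55,"dz":0.33,"rx":0,"ry":0,"rz":0.62}]'; python3 plan.py 454 208 21 -26 6
```

```text
t: 2.2
tool_pos: [0.4551, 0.2083, 0.0817]
tool_rot: [0.848, 0.529, 0.0, 0.0]
ft_force: [-0.3, 0.0, 0.2]
opening: 0.0553
grip_force: 0.0
from [455.1 208.3  81.7] yaw -26.1 per-row turn [ 0.    -0.    -0.001]
[-0.002 -0.002  0.168]
```

```bash
python3 -m creep '[{"grip":0.65,"dx":0,"dy":0,"dz":0.17,"rx":0,"ry":0,"rz":0},{"grip":0.65,"dx":0,"dy":-0.01,"dz":0.17,"rx":0,"ry":0,"rz":0},{"grip":0.65,"dx":0,"dy":-0.01,"dz":0.17,"rx":0,"ry":0,"rz":0},{"grip":0.65,"dx":0,"dy":0,"dz":0.17,"rx":0,"ry":0,"rz":0},{"grip":0.65,"dx":0,"dy":0,"dz":0.17,"rx":0,"ry":0,"rz":0},{"grip":0.65,"dx":0,"dy":0,"dz":0.16,"rx":0,"ry":0,"rz":0},{"grip":0.4,"dx":0,"dy":0,"dz":0,"rx":0,"ry":0,"rz":0},{"grip":0,"dx":0,"dy":0,"dz":0,"rx":0,"ry":0,"rz":0}]'; python3 -m creep '[{"grip":0,"dx":0,"dy":0,"dz":0,"rx":0,"ry":0,"rz":0},{"grip":0,"dx":0,"dy":0,"dz":0,"rx":0,"ry":0,"rz":0},{"grip":0,"dx":0,"dy":0,"dz":0,"rx":0,"ry":0,"rz":0},{"grip":0,"dx":0,"dy":0,"dz":0,"rx":0,"ry":0,"rz":0},{"grip":0,"dx":0,"dy":0,"dz":-0.5,"rx":0,"ry":0,"rz":0},{"grip":0,"dx":0,"dy":0,"dz":-0.8,"rx":0,"ry":0,"rz":0},{"grip":0,"dx":0,"dy":0,"dz":-0.9,"rx":0,"ry":0,"rz":0},{"grip":0,"dx":0,"dy":0,"dz":-0.8,"rx":0,"ry":0,"rz":0}]'; python3 plan.py 450 -10 210 -7 8;python3 plan.py 450 -150 150 8.5 8
```

```text
t: 3.2
tool_pos: [0.4535, 0.2097, 0.0219]
tool_rot: [0.847, 0.531, 0.0, 0.0]
ft_force: [-1.0, -0.8, 13.2]
opening: 0.0201
grip_force: 38.9
t: 4.2
tool_pos: [0.4529, 0.2097, 0.2033]
tool_rot: [0.847, 0.531, 0.0, -0.0]
ft_force: [1.3, 0.7, -0.6]
opening: 0.0193
grip_force: 57.0
from [452.9 209.7 203.3] yaw -25.8 per-row turn [ 0.    -0.    -0.236]
[-0.415  0.194 -0.014]
[-0.422  0.177 -0.014]
[-0.429  0.159 -0.014]
[-0.435  0.142 -0.014]
[-0.441  0.124 -0.014]
[-0.445  0.105 -0.014]
[-0.449  0.087 -0.014]
[-0.453  0.068 -0.014]
from [452.9 209.7 203.3] yaw -25.8 per-row turn [ 0.    -0.    -0.429]
[-0.677  0.321  0.111]
[-0.699  0.27   0.111]
[-0.717  0.216  0.111]
[-0.732  0.162  0.111]
[-0.742  0.107  0.111]
[-0.748  0.051  0.111]
[-0.749 -0.005  0.111]
[-0.747 -0.061  0.111]
```

```bash
python3 -m creep '[{"grip":0,"dx":-0.41,"dy":0.19,"dz":0,"rx":0,"ry":0,"rz":-0.24},{"grip":0,"dx":-0.42,"dy":0.18,"dz":0,"rx":0,"ry":0,"rz":-0.24},{"grip":0,"dx":-0.43,"dy":0.16,"dz":0,"rx":0,"ry":0,"rz":-0.24},{"grip":0,"dx":-0.44,"dy":0.14,"dz":0,"rx":0,"ry":0,"rz":-0.24},{"grip":0,"dx":-0.44,"dy":0.12,"dz":0,"rx":0,"ry":0,"rz":-0.24},{"grip":0,"dx":-0.45,"dy":0.1,"dz":0,"rx":0,"ry":0,"rz":-0.24},{"grip":0,"dx":-0.45,"dy":0.09,"dz":0,"rx":0,"ry":0,"rz":-0.24},{"grip":0,"dx":-0.45,"dy":0.07,"dz":0,"rx":0,"ry":0,"rz":-0.24}]';python3 plan.py 480 -195 180 8.5 8
```

```text
t: 5.2
tool_pos: [0.4501, -0.0107, 0.2013]
tool_rot: [0.746, 0.665, -0.0, -0.0]
ft_force: [0.8, -0.6, 0.0]
opening: 0.0193
grip_force: 57.0
from [450.1 -10.7 201.3] yaw -6.6 per-row turn [-0.    -0.    -0.188]
[-0.374  0.106  0.044]
[-0.378  0.093  0.044]
[-0.38   0.081  0.044]
[-0.383  0.068  0.044]
[-0.385  0.056  0.044]
[-0.387  0.043  0.044]
[-0.388  0.03   0.044]
[-0.389  0.018  0.044]
```

```bash
python3 -m creep '[{"grip":0,"dx":-0.37,"dy":0.11,"dz":0,"rx":0,"ry":0,"rz":-0.19},{"grip":0,"dx":-0.38,"dy":0.09,"dz":0,"rx":0,"ry":0,"rz":-0.19},{"grip":0,"dx":-0.38,"dy":0.08,"dz":0.05,"rx":0,"ry":0,"rz":-0.19},{"grip":0,"dx":-0.38,"dy":0.07,"dz":0.05,"rx":0,"ry":0,"rz":-0.19},{"grip":0,"dx":-0.38,"dy":0.06,"dz":0.05,"rx":0,"ry":0,"rz":-0.19},{"grip":0,"dx":-0.39,"dy":0.04,"dz":0.05,"rx":0,"ry":0,"rz":-0.19},{"grip":0,"dx":-0.39,"dy":0.03,"dz":0.1,"rx":0,"ry":0,"rz":-0.19},{"grip":0,"dx":-0.39,"dy":0.02,"dz":0.1,"rx":0,"ry":0,"rz":-0.19}]';python3 plan.py 484 -194 100 8.5 8
python3 - <<'E'
from h import *
t=camera("top");s=camera("scene")
np.save("/tmp/t2.npy",t,allow_pickle=True);np.save("/tmp/s2.npy",s,allow_pickle=True)
u,v=map(int,proj(t,[.47,-.13,.17]));u2,v2=map(int,proj(s,[.47,-.13,.17]))
print(u,v,u2,v2)
o=np.hstack([crop(t["color"],u-40,v-45,66,90,6),crop(s["color"],u2-33,v2-45,66,90,6)]);cv2.imwrite("pics/z3.png",o)
E
```

```text
t: 6.2
tool_pos: [0.4804, -0.1946, 0.1771]
tool_rot: [0.652, 0.758, -0.0, -0.0]
ft_force: [0.9, -0.4, -0.7]
opening: 0.0198
grip_force: 57.0
from [ 480.4 -194.6  177.1] yaw 8.6 per-row turn [-0.    -0.     0.001]
[0.    0.008 0.161]
338 245 318 233
```

View pics/z3.png

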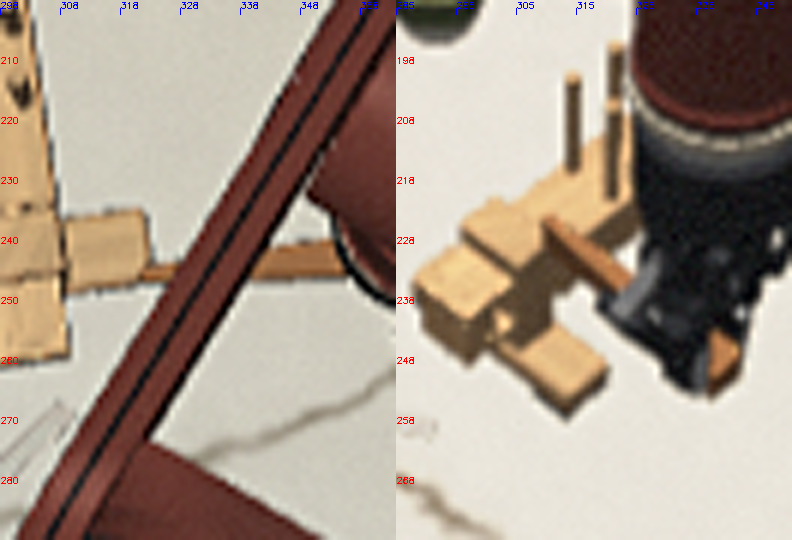

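Run:
```python
from h import *
t=np.load("/tmp/t2.npy",allow_pickle=True).item();s=np.load("/tmp/s2.npy",allow_pickle=True).item()
z=.175
a=lambda X,Y:onz(t,(X+.5)/6-.5+298,(Y+.5)/6-.5+200,z)*1000
b=lambda X,Y,z=z:onz(s,(X-396+.5)/6-.5+285,(Y+.5)/6-.5+188,z)*1000
for n,l in(("up",((155,264),(268,247),(330,240))),("low",((142,280),(245,280),(345,275)))):
    p=np.array([a(*q) for q in l]);d=p[0]-p[-1];print(n,p.round(1).tolist(),np.degrees(np.arctan2(d[1],d[0]))-90)
print("scene tip",b(543,218),"butt bottom-top right",b(741,347))
# z of tip: top ray of tip
o,d=ray(t,(142+.5)/6-.5+298,(271+.5)/6-.5+200);o2,d2=ray(s,(545-396+.5)/6-.5+285,(224+.5)/6-.5+188)
k=np.linalg.lstsq(np.c_[d,-d2],o2-o,rcond=None)[0];print(o+d*k[0],o2+d2*k[1])
```

```text
up [[473.8, -93.2, 175.0], [480.7, -139.0, 175.0], [483.5, -164.2, 175.0]] 7.772113235757274
low [[467.3, -87.9, 175.0], [467.3, -129.6, 175.0], [469.3, -170.1, 175.0]] 1.3466345523474814
scene tip [467.33603072 -89.59491909 175.        ] butt bottom-top right [ 491.2460104  -207.04039896  175.        ]
[ 0.47181409 -0.08787416  0.16617927] [ 0.47045111 -0.0870193   0.16605546]
```

```bash
python3 plan.py 485 -175 71.5 8.5 8
```

```text
from [ 480.2 -195.5  176.7] yaw 8.5 per-row turn [-0.001 -0.    -0.001]
[0.041 0.017 0.219]
```

```bash
python3 -m creep '[{"grip":0,"dx":-0.04,"dy":0.02,"dz":0.22,"rx":0,"ry":0,"rz":0},{"grip":0,"dx":0.04,"dy":0.02,"dz":0.22,"rx":0,"ry":0,"rz":0},{"grip":0,"dx":0.04,"dy":0.02,"dz":0.22,"rx":0,"ry":0,"rz":0},{"grip":0,"dx":0.04,"dy":0.02,"dz":0.22,"rx":0,"ry":0,"rz":0},{"grip":0,"dx":0.06,"dy":0.02,"dz":0.22,"rx":0,"ry":0,"rz":0},{"grip":0,"dx":0.06,"dy":0.02,"dz":0.22,"rx":0,"ry":0,"rz":0},{"grip":0,"dx":0.06,"dy":0.02,"dz":0.22,"rx":0,"ry":0,"rz":0},{"grip":0,"dx":0.06,"dy":0.01,"dz":0.22,"rx":0,"ry":0,"rz":0}]'; python3 plan.py 484.5 -173 71.3 8.5 8
python3 - <<'E'
from h import *
t=camera("top");s=camera("scene")
np.save("/tmp/t2.npy",t,allow_pickle=True);np.save("/tmp/s2.npy",s,allow_pickle=True)
o=np.hstack([crop(t["color"],295,200,66,90,6),crop(s["color"],285,190,66,90,6)]);cv2.imwrite("pics/z4.png",o)
E
```

```text
t: 7.3
tool_pos: [0.4868, -0.1735, 0.0712]
tool_rot: [0.652, 0.758, -0.0, 0.0]
ft_force: [-0.1, 0.5, -0.5]
opening: 0.0193
grip_force: 57.1
from [ 486.8 -173.5   71.2] yaw 8.5 per-row turn [0.    0.    0.001]
[ 0.002 -0.005 -0.   ]
```

View pics/z4.png

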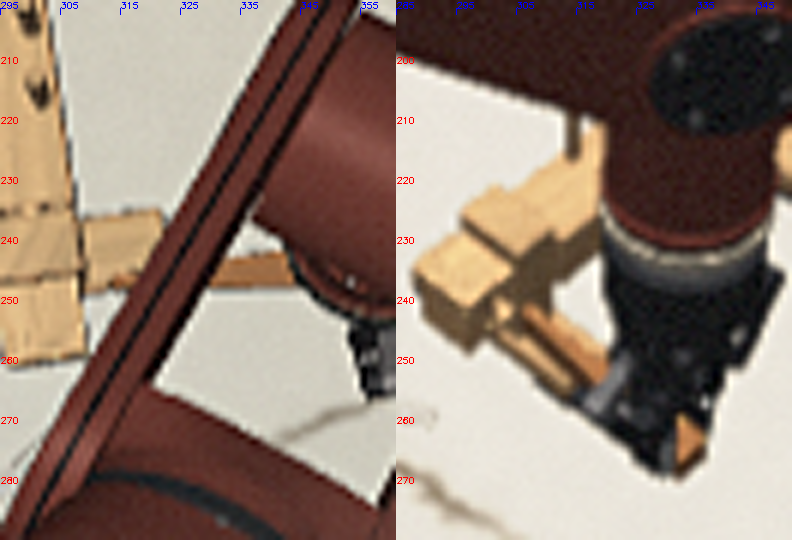

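Run:
```python
from h import *
t=np.load("/tmp/t2.npy",allow_pickle=True).item();s=np.load("/tmp/s2.npy",allow_pickle=True).item()
O=np.array([.5065,-.0288,0]);Q=R.from_euler("z",.148)
a=lambda X,Y,z:Q.inv().apply(onz(t,(X+.5)/6-.5+295,(Y+.5)/6-.5+200,z)-O)*1000
print("top flat edge",a(215,262,.070).round(1),a(285,253,.070).round(1),"low edge",a(212,287,.070).round(1),a(290,286,.07).round(1))
print("post front",a(2,282,.096).round(1),a(80,270,.096).round(1),"tenon end R",a(87,353,.081).round(1))
b=lambda X,Y,z:Q.inv().apply(onz(s,(X-396+.5)/6-.5+285,(Y+.5)/6-.5+190,z)-O)*1000
print("scene tip top",b(526,305,.070).round(1), "post front top R",b(513,260,.096).round(1),"tenon corner",b(471,307,.081).round(1))
for n,p in(("slot mouth back top",(-31.7,-18,72)),("back bottom",(-31.7,-18,48)),("front top",(-45.2,-18,72)),("front bot",(-45.2,-18,48)),("tip exp",(-33.5,-32,70))):
    u,v=proj(s,Q.apply(np.array(p)/1000)+O);print(n,round((u+.5-285)*6-.5+396),round((v+.5-190)*6-.5))
T=observe()["tool_pos"];print("tcp rack",Q.inv().apply(T-O)*1000)
```

```text
top flat edge [-33.7 -78.5  70. ] [ -34.3 -109.2   70. ] low edge [-44.3 -75.5  70. ] [ -48.9 -109.2   70. ]
post front [-31.1  13.7  96. ] [-30.9 -20.1  96. ] tenon end R [-65.5 -17.6  81. ]
scene tip top [-36.9 -30.9  70. ] post front top R [-35.3 -20.6  96. ] tenon corner [-63.3 -17.9  81. ]
slot mouth back top 515 283
back bottom 516 312
front top 497 298
front bot 498 327
tip exp 532 302
tcp rack [ -42.05404933 -139.23296769   70.11504219]
```

```bash
python3 -m creep '[{"grip":0,"dx":0.1,"dy":0,"dz":0,"rx":0,"ry":0,"rz":0},{"grip":0,"dx":0.1,"dy":0,"dz":0,"rx":0,"ry":0,"rz":0},{"grip":0,"dx":0.1,"dy":0,"dz":0,"rx":0,"ry":0,"rz":0},{"grip":0,"dx":0.1,"dy":0,"dz":0,"rx":0,"ry":0,"rz":0},{"grip":0,"dx":0.1,"dy":0,"dz":0,"rx":0,"ry":0,"rz":0},{"grip":0,"dx":0.1,"dy":0,"dz":0,"rx":0,"ry":0,"rz":0},{"grip":0,"dx":0.1,"dy":0,"dz":0,"rx":0,"ry":0,"rz":0},{"grip":0,"dx":0.08,"dy":0,"dz":0,"rx":0,"ry":0,"rz":0}]'; python3 -c "
from plant import observe;o=observe();print(o['tool_pos'],o['ft_force'],o['torque'])"
```

```text
t: 8.4
tool_pos: [0.4797, -0.127, 0.0721]
tool_rot: [0.652, 0.758, 0.0, 0.0]
ft_force: [1.4, -0.8, -1.2]
opening: 0.0195
grip_force: 57.4
[ 0.47973242 -0.12704636  0.07212019] [ 1.3885727  -0.80830625 -1.23197845] [-0.11102984 -0.06170357 -0.0483187 ]
```

```bash
python3 -m creep '[{"grip":0,"dx":0.03,"dy":0,"dz":0,"rx":0,"ry":0,"rz":0},{"grip":0,"dx":0.03,"dy":0,"dz":0,"rx":0,"ry":0,"rz":0},{"grip":0,"dx":0.03,"dy":0,"dz":0,"rx":0,"ry":0,"rz":0},{"grip":0,"dx":0.03,"dy":0,"dz":0,"rx":0,"ry":0,"rz":0},{"grip":0,"dx":0.02,"dy":0,"dz":0,"rx":0,"ry":0,"rz":0},{"grip":0,"dx":0.02,"dy":0,"dz":0,"rx":0,"ry":0,"rz":0},{"grip":0,"dx":0,"dy":0,"dz":0,"rx":0,"ry":0,"rz":0},{"grip":0,"dx":0,"dy":0,"dz":0,"rx":0,"ry":0,"rz":0}]'; python3 -c "
from plant import observe;o=observe();print(o['tool_pos'],o['ft_force'],o['torque'])"
```

```text
t: 9.4
tool_pos: [0.4791, -0.1187, 0.0726]
tool_rot: [0.652, 0.758, 0.0, 0.001]
ft_force: [4.6, -3.4, -0.4]
opening: 0.0194
grip_force: 58.5
[ 0.47914236 -0.11873364  0.07262073] [ 4.64747778 -3.35950605 -0.41636335] [-0.6325715  -0.57392107 -0.14559055]
```

```bash
python3 -m creep '[{"grip":0,"dx":0,"dy":0.015,"dz":0,"rx":0,"ry":0,"rz":0},{"grip":0,"dx":0,"dy":0.015,"dz":0.01,"rx":0,"ry":0,"rz":0},{"grip":0,"dx":0.03,"dy":0,"dz":0,"rx":0,"ry":0,"rz":0},{"grip":0,"dx":0.03,"dy":0,"dz":0,"rx":0,"ry":0,"rz":0},{"grip":0,"dx":0.03,"dy":0,"dz":0,"rx":0,"ry":0,"rz":0},{"grip":0,"dx":0.02,"dy":0,"dz":0,"rx":0,"ry":0,"rz":0},{"grip":0,"dx":0,"dy":0,"dz":0,"rx":0,"ry":0,"rz":0},{"grip":0,"dx":0,"dy":0,"dz":0,"rx":0,"ry":0,"rz":0}]'; python3 -c "
from plant import observe;o=observe();print(o['tool_pos'],o['ft_force'],o['torque'])"
```

```text
t: 10.4
tool_pos: [0.4792, -0.1129, 0.0718]
tool_rot: [0.652, 0.758, -0.001, 0.001]
ft_force: [1.1, -9.5, -0.8]
opening: 0.0194
grip_force: 57.6
[ 0.47922101 -0.1128931   0.07181833] [ 1.05254867 -9.53429237 -0.79308907] [-1.62007915 -0.1509985  -0.10490307]
```

```bash
python3 -m creep '[{"grip":0,"dx":0.02,"dy":0,"dz":0,"rx":0,"ry":0,"rz":0},{"grip":0,"dx":0.02,"dy":0,"dz":0,"rx":0,"ry":0,"rz":0},{"grip":0,"dx":0.02,"dy":0,"dz":0,"rx":0,"ry":0,"rz":0},{"grip":0,"dx":0.01,"dy":0,"dz":0,"rx":0,"ry":0,"rz":0},{"grip":0,"dx":0,"dy":0,"dz":0,"rx":0,"ry":0,"rz":0},{"grip":0,"dx":0,"dy":0,"dz":0,"rx":0,"ry":0,"rz":0},{"grip":0,"dx":0,"dy":0,"dz":0,"rx":0,"ry":0,"rz":0},{"grip":0,"dx":0,"dy":0,"dz":0,"rx":0,"ry":0,"rz":0}]'; python3 -c "
from plant import observe;o=observe();print(o['tool_pos'],o['ft_force'],o['torque'])"
```

```text
t: 11.4
tool_pos: [0.4791, -0.109, 0.0721]
tool_rot: [0.652, 0.758, -0.001, 0.002]
ft_force: [2.6, -9.6, -1.0]
opening: 0.0192
grip_force: 57.8
[ 0.47910064 -0.10904877  0.07206759] [ 2.62358156 -9.55158636 -0.98279669] [-1.81517546 -0.19463165 -0.11383822]
```

```bash
python3 -m creep '[{"grip":0.5,"dx":0,"dy":0,"dz":0,"rx":0,"ry":0,"rz":0},{"grip":0.5,"dx":0,"dy":0,"dz":0,"rx":0,"ry":0,"rz":0},{"grip":0.5,"dx":0,"dy":0,"dz":0,"rx":0,"ry":0,"rz":0},{"grip":0.5,"dx":0,"dy":0,"dz":0,"rx":0,"ry":0,"rz":0},{"grip":0.5,"dx":0,"dy":0,"dz":-0.2,"rx":0,"ry":0,"rz":0},{"grip":0.5,"dx":0,"dy":0,"dz":-0.5,"rx":0,"ry":0,"rz":0},{"grip":0.5,"dx":0,"dy":0,"dz":-0.7,"rx":0,"ry":0,"rz":0},{"grip":0.5,"dx":-0.2,"dy":0,"dz":-0.7,"rx":0,"ry":0,"rz":0}]'; python3 plan.py 464.5 -326 140 0 8
```

```text
t: 12.4
tool_pos: [0.4801, -0.1184, 0.1995]
tool_rot: [0.652, 0.758, 0.0, 0.0]
ft_force: [0.6, -0.4, -0.2]
opening: 0.0426
grip_force: 0.0
from [ 480.1 -118.4  199.5] yaw 8.6 per-row turn [ 0.    -0.     0.108]
[-0.423 -0.097  0.124]
[-0.425 -0.089  0.124]
[-0.426 -0.081  0.124]
[-0.428 -0.073  0.124]
[-0.429 -0.065  0.124]
[-0.43  -0.057  0.124]
[-0.431 -0.049  0.124]
[-0.432 -0.041  0.124]
```

```bash
python3 -m creep '[{"grip":0.6,"dx":-0.42,"dy":-0.1,"dz":0.1,"rx":0,"ry":0,"rz":0.11},{"grip":0.6,"dx":-0.42,"dy":-0.09,"dz":0.12,"rx":0,"ry":0,"rz":0.11},{"grip":0.6,"dx":-0.43,"dy":-0.08,"dz":0.13,"rx":0,"ry":0,"rz":0.11},{"grip":0.6,"dx":-0.43,"dy":-0.07,"dz":0.13,"rx":0,"ry":0,"rz":0.11},{"grip":0.6,"dx":-0.43,"dy":-0.07,"dz":0.13,"rx":0,"ry":0,"rz":0.11},{"grip":0.6,"dx":-0.43,"dy":-0.06,"dz":0.13,"rx":0,"ry":0,"rz":0.11},{"grip":0.6,"dx":-0.43,"dy":-0.05,"dz":0.13,"rx":0,"ry":0,"rz":0.11},{"grip":0.6,"dx":-0.43,"dy":-0.04,"dz":0.13,"rx":0,"ry":0,"rz":0.1}]'; python3 plan.py 464.5 -326 23 0 8
python3 - <<'E'
from h import *
t=camera("top");s=camera("scene")
np.save("/tmp/t3.npy",t,allow_pickle=True);np.save("/tmp/s3.npy",s,allow_pickle=True)
o=np.hstack([crop(t["color"],295,215,66,90,6),crop(s["color"],285,190,66,90,6)]);cv2.imwrite("pics/z5.png",o)
E
```

```text
t: 13.4
tool_pos: [0.4637, -0.3273, 0.1383]
tool_rot: [0.708, 0.706, 0.0, 0.0]
ft_force: [0.3, 1.2, -0.0]
opening: 0.0511
grip_force: 0.0
from [ 463.7 -327.3  138.3] yaw -0.2 per-row turn [ 0.     0.    -0.002]
[0.003 0.001 0.24 ]
```

View pics/z5.png

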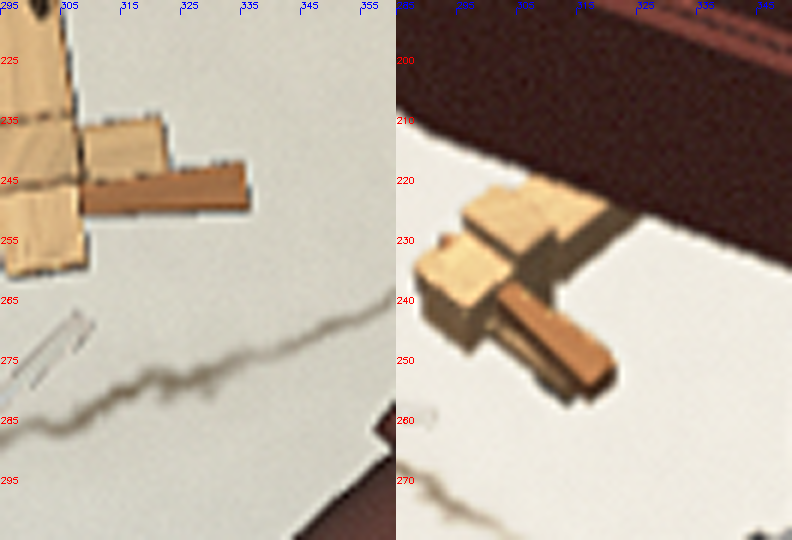

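The wedge sits in the slot. Its tip shows left of the tenon at scene crop (447,240), and its butt is at top crop (247,187). Now I measure the butt and grasp the mallet.

```bash
python3 - <<'E'
from h import *
t=np.load("/tmp/t3.npy",allow_pickle=True).item();s=np.load("/tmp/s3.npy",allow_pickle=True).item()
O=np.array([.5065,-.0288,0]);Q=R.from_euler("z",.148)
a=lambda X,Y,z:onz(t,(X+.5)/6-.5+295,(Y+.5)/6-.5+215,z)
b=lambda X,Y,z:onz(s,(X-396+.5)/6-.5+285,(Y+.5)/6-.5+190,z)
for n,p in(("top butt back",a(244,163,.07)),("front",a(248,210,.07)),("scene butt back top",b(614,352,.07)),("front top",b(584,371,.07)),("front bottom",b(585,402,.05)),("tip",b(443,236,.07))):
    print(n,(p*1000).round(1),(Q.inv().apply(p-O)*1000).round(1))
E
python3 -m creep '[{"grip":0.6,"dx":0.02,"dy":0.01,"dz":0.24,"rx":0,"ry":0,"rz":-0.02},{"grip":0.6,"dx":0,"dy":0,"dz":0.24,"rx":0,"ry":0,"rz":0},{"grip":0.6,"dx":0,"dy":0,"dz":0.24,"rx":0,"ry":0,"rz":0},{"grip":0.6,"dx":0,"dy":0,"dz":0.24,"rx":0,"ry":0,"rz":0},{"grip":0.6,"dx":0,"dy":0,"dz":0.24,"rx":0,"ry":0,"rz":0},{"grip":0.6,"dx":0,"dy":0,"dz":0.24,"rx":0,"ry":0,"rz":0},{"grip":0.6,"dx":0,"dy":0,"dz":0.24,"rx":0,"ry":0,"rz":0},{"grip":0.6,"dx":0,"dy":0,"dz":0.22,"rx":0,"ry":0,"rz":0}]';python3 -m creep '[{"grip":0.3,"dx":0,"dy":0,"dz":0,"rx":0,"ry":0,"rz":0},{"grip":0,"dx":0,"dy":0,"dz":0,"rx":0,"ry":0,"rz":0},{"grip":0,"dx":0,"dy":0,"dz":0,"rx":0,"ry":0,"rz":0},{"grip":0,"dx":0,"dy":0,"dz":0,"rx":0,"ry":0,"rz":0},{"grip":0,"dx":0,"dy":0,"dz":0,"rx":0,"ry":0,"rz":0},{"grip":0,"dx":0,"dy":0,"dz":0,"rx":0,"ry":0,"rz":0},{"grip":0,"dx":0,"dy":0,"dz":0,"rx":0,"ry":0,"rz":0},{"grip":0,"dx":0,"dy":0,"dz":0,"rx":0,"ry":0,"rz":0}]'
```

```text
top butt back [ 488.7 -124.    70. ] [-31.7 -91.6  70. ]
front [ 468.1 -125.7   70. ] [-52.3 -90.2  70. ]
scene butt back top [ 491.1 -116.3   70. ] [-28.2 -84.3  70. ]
front top [ 471.7 -116.5   70. ] [-47.4 -81.6  70. ]
front bottom [ 469.4 -120.4   50. ] [-50.2 -85.1  50. ]
tip [468.4  -1.5  70. ] [-33.7  32.6  70. ]
t: 14.5
tool_pos: [0.4641, -0.3251, 0.0225]
tool_rot: [0.707, 0.707, -0.0, -0.0]
ft_force: [-0.3, 0.4, 0.7]
opening: 0.051
grip_force: 0.0
t: 15.5
tool_pos: [0.4642, -0.3251, 0.0235]
tool_rot: [0.707, 0.707, -0.0, -0.0]
ft_force: [-0.1, -0.3, -2.3]
opening: 0.0213
grip_force: 59.0
```

```bash
python3 -m creep '[{"grip":0,"dx":0,"dy":0,"dz":-0.2,"rx":0,"ry":0,"rz":0},{"grip":0,"dx":0,"dy":0,"dz":-0.4,"rx":0,"ry":0,"rz":0.2},{"grip":0,"dx":0,"dy":0,"dz":-0.4,"rx":0,"ry":0,"rz":0.4},{"grip":0,"dx":0,"dy":0,"dz":-0.4,"rx":0,"ry":0,"rz":0.6},{"grip":0,"dx":0,"dy":0,"dz":-0.2,"rx":0,"ry":0,"rz":0.7},{"grip":0,"dx":0,"dy":0,"dz":0,"rx":0,"ry":0,"rz":0.7},{"grip":0,"dx":0,"dy":0,"dz":0,"rx":0,"ry":0,"rz":0.7},{"grip":0,"dx":0,"dy":0,"dz":0,"rx":0,"ry":0,"rz":0.7}]'; python3 plan.py 440.7 -194 90 -81.5 8
```

```text
t: 16.5
tool_pos: [0.4643, -0.3252, 0.1205]
tool_rot: [0.907, 0.421, 0.0, 0.0]
ft_force: [0.4, 0.4, -2.4]
opening: 0.021
grip_force: 58.8
from [ 464.3 -325.2  120.5] yaw -40.2 per-row turn [ 0.001 -0.     0.516]
[ 0.177 -0.214  0.063]
[ 0.157 -0.229  0.063]
[ 0.136 -0.242  0.063]
[ 0.114 -0.254  0.063]
[ 0.09  -0.263  0.063]
[ 0.066 -0.27   0.063]
[ 0.042 -0.275  0.063]
[ 0.017 -0.277  0.063]
```

```bash
python3 -m creep '[{"grip":0,"dx":0.18,"dy":-0.21,"dz":0.06,"rx":0,"ry":0,"rz":0.52},{"grip":0,"dx":0.16,"dy":-0.23,"dz":0.06,"rx":0,"ry":0,"rz":0.52},{"grip":0,"dx":0.14,"dy":-0.24,"dz":0.06,"rx":0,"ry":0,"rz":0.52},{"grip":0,"dx":0.11,"dy":-0.25,"dz":0.06,"rx":0,"ry":0,"rz":0.52},{"grip":0,"dx":0.09,"dy":-0.26,"dz":0.06,"rx":0,"ry":0,"rz":0.52},{"grip":0,"dx":0.07,"dy":-0.27,"dz":0.06,"rx":0,"ry":0,"rz":0.52},{"grip":0,"dx":0.04,"dy":-0.27,"dz":0.06,"rx":0,"ry":0,"rz":0.52},{"grip":0,"dx":0.02,"dy":-0.28,"dz":0.06,"rx":0,"ry":0,"rz":0.52}]'; python3 plan.py 440.7 -194 61.5 -81.5 8
python3 - <<'E'
from h import *
t=camera("top");s=camera("scene")
o=np.hstack([crop(t["color"],300,215,66,90,6),crop(s["color"],285,200,66,90,6)]);cv2.imwrite("pics/z6.png",o)
np.save("/tmp/t4.npy",t,allow_pickle=True);np.save("/tmp/s4.npy",s,allow_pickle=True)
E
```

```text
t: 17.5
tool_pos: [0.4414, -0.1938, 0.0915]
tool_rot: [0.997, 0.072, 0.0, 0.0]
ft_force: [0.1, -0.4, -2.5]
opening: 0.0212
grip_force: 58.8
from [ 441.4 -193.8   91.5] yaw -81.7 per-row turn [ 0.    -0.    -0.003]
[-0.002  0.     0.062]
```

View pics/z6.png

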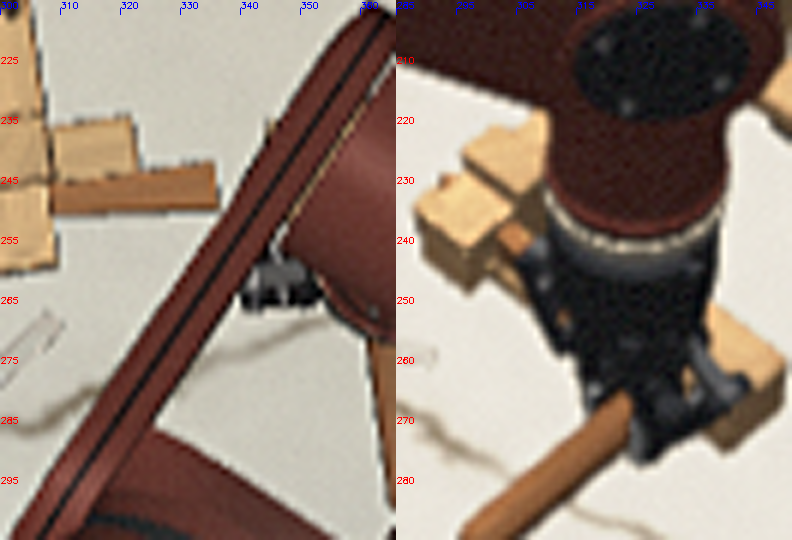

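```bash
python3 -m creep '[{"grip":0,"dx":0,"dy":0,"dz":0.12,"rx":0,"ry":0,"rz":0},{"grip":0,"dx":0,"dy":0,"dz":0.13,"rx":0,"ry":0,"rz":0},{"grip":0,"dx":0,"dy":0,"dz":0.12,"rx":0,"ry":0,"rz":0},{"grip":0,"dx":0,"dy":0,"dz":0.13,"rx":0,"ry":0,"rz":0},{"grip":0,"dx":0,"dy":-0.05,"dz":0,"rx":0,"ry":0,"rz":0},{"grip":0,"dx":0,"dy":-0.05,"dz":0,"rx":0,"ry":0,"rz":0},{"grip":0,"dx":0,"dy":0,"dz":0,"rx":0,"ry":0,"rz":0},{"grip":0,"dx":0,"dy":0,"dz":0,"rx":0,"ry":0,"rz":0}]'
cat > st.py <<'E'
from h import *
o=observe();O=np.array([.5065,-.0288,0]);Q=R.from_euler("z",.148)
p=Q.inv().apply(o["tool_pos"]-O)*1000
print("TCP rack",p.round(2),"face y",(p[1]+42).round(2),"F rack",Q.inv().apply(o["ft_force"]).round(1),"tq",o["torque"].round(2),"t",o["t"])
E
python3 st.py
```

```text
t: 18.6
tool_pos: [0.4407, -0.1883, 0.061]
tool_rot: [0.997, 0.074, 0.0, 0.0]
ft_force: [-0.1, -0.5, -2.5]
opening: 0.0213
grip_force: 58.9
TCP rack [ -88.59 -148.07   61.02] face y -106.07 F rack [-0.1 -0.5 -2.5] tq [ 0.03  0.05 -0.02] t 18.6
```

```bash
python3 -m creep '[{"grip":0,"dx":0,"dy":-0.08,"dz":0,"rx":0,"ry":0,"rz":0},{"grip":0,"dx":0,"dy":-0.08,"dz":0,"rx":0,"ry":0,"rz":0},{"grip":0,"dx":0,"dy":-0.08,"dz":0,"rx":0,"ry":0,"rz":0},{"grip":0,"dx":0,"dy":-0.08,"dz":0,"rx":0,"ry":0,"rz":0},{"grip":0,"dx":0,"dy":0,"dz":0,"rx":0,"ry":0,"rz":0},{"grip":0,"dx":0,"dy":0,"dz":0,"rx":0,"ry":0,"rz":0},{"grip":0,"dx":0,"dy":0,"dz":0,"rx":0,"ry":0,"rz":0},{"grip":0,"dx":0,"dy":0,"dz":0,"rx":0,"ry":0,"rz":0}]';python3 st.py
```

```text
t: 19.6
tool_pos: [0.4379, -0.1701, 0.061]
tool_rot: [0.997, 0.074, 0.0, 0.001]
ft_force: [-0.6, -5.6, -3.4]
opening: 0.0213
grip_force: 59.4
TCP rack [ -88.72 -129.65   61.  ] face y -87.65 F rack [-1.4 -5.4 -3.4] tq [-0.84  0.21 -0.18] t 19.6
```

```bash
python3 -m creep '[{"grip":0,"dx":0,"dy":0.1,"dz":0,"rx":0,"ry":0,"rz":0},{"grip":0,"dx":0,"dy":0.1,"dz":0,"rx":0,"ry":0,"rz":0},{"grip":0,"dx":0,"dy":0,"dz":0,"rx":0,"ry":0,"rz":0},{"grip":0,"dx":0,"dy":-0.1,"dz":0,"rx":0,"ry":0,"rz":0},{"grip":0,"dx":0,"dy":-0.1,"dz":0,"rx":0,"ry":0,"rz":0},{"grip":0,"dx":0,"dy":-0.1,"dz":0,"rx":0,"ry":0,"rz":0},{"grip":0,"dx":0,"dy":0,"dz":0,"rx":0,"ry":0,"rz":0},{"grip":0,"dx":0,"dy":0,"dz":0,"rx":0,"ry":0,"rz":0}]';python3 st.py; python3 -m creep '[{"grip":0,"dx":0,"dy":0.1,"dz":0,"rx":0,"ry":0,"rz":0},{"grip":0,"dx":0,"dy":0.1,"dz":0,"rx":0,"ry":0,"rz":0},{"grip":0,"dx":0,"dy":0,"dz":0,"rx":0,"ry":0,"rz":0},{"grip":0,"dx":0,"dy":-0.1,"dz":0,"rx":0,"ry":0,"rz":0},{"grip":0,"dx":0,"dy":-0.1,"dz":0,"rx":0,"ry":0,"rz":0},{"grip":0,"dx":0,"dy":-0.07,"dz":0,"rx":0,"ry":0,"rz":0},{"grip":0,"dx":0,"dy":0,"dz":0,"rx":0,"ry":0,"rz":0},{"grip":0,"dx":0,"dy":0,"dz":0,"rx":0,"ry":0,"rz":0}]';python3 st.py
```

```text
t: 20.6
tool_pos: [0.4374, -0.1645, 0.0613]
tool_rot: [0.997, 0.074, 0.001, 0.002]
ft_force: [0.4, -6.9, -3.7]
opening: 0.0208
grip_force: 59.8
TCP rack [ -88.39 -124.     61.3 ] face y -82.0 F rack [-0.6 -6.9 -3.7] tq [-1.16  0.1  -0.24] t 20.6
t: 21.6
tool_pos: [0.4366, -0.1603, 0.0612]
tool_rot: [0.997, 0.074, 0.001, 0.002]
ft_force: [0.3, -6.6, -4.0]
opening: 0.0213
grip_force: 59.7
TCP rack [ -88.54 -119.75   61.2 ] face y -77.75 F rack [-0.7 -6.6 -4. ] tq [-1.17  0.12 -0.29] t 21.6
```

```bash
python3 -m creep '[{"grip":0,"dx":0,"dy":0.1,"dz":0,"rx":0,"ry":0,"rz":0},{"grip":0,"dx":0,"dy":0.1,"dz":0,"rx":0,"ry":0,"rz":0},{"grip":0,"dx":0,"dy":0,"dz":0,"rx":0,"ry":0,"rz":0},{"grip":0,"dx":0,"dy":-0.1,"dz":0,"rx":0,"ry":0,"rz":0},{"grip":0,"dx":0,"dy":-0.1,"dz":0,"rx":0,"ry":0,"rz":0},{"grip":0,"dx":0,"dy":-0.07,"dz":0,"rx":0,"ry":0,"rz":0},{"grip":0,"dx":0,"dy":0,"dz":0,"rx":0,"ry":0,"rz":0},{"grip":0,"dx":0,"dy":0,"dz":0,"rx":0,"ry":0,"rz":0}]';python3 st.py; python3 -m creep '[{"grip":0,"dx":0,"dy":0.1,"dz":0,"rx":0,"ry":0,"rz":0},{"grip":0,"dx":0,"dy":0.1,"dz":0,"rx":0,"ry":0,"rz":0},{"grip":0,"dx":0,"dy":0,"dz":0,"rx":0,"ry":0,"rz":0},{"grip":0,"dx":0,"dy":-0.1,"dz":0,"rx":0,"ry":0,"rz":0},{"grip":0,"dx":0,"dy":-0.1,"dz":0,"rx":0,"ry":0,"rz":0},{"grip":0,"dx":0,"dy":-0.06,"dz":0,"rx":0,"ry":0,"rz":0},{"grip":0,"dx":0,"dy":0,"dz":0,"rx":0,"ry":0,"rz":0},{"grip":0,"dx":0,"dy":0,"dz":0,"rx":0,"ry":0,"rz":0}]';python3 st.py
```

```text
t: 22.6
tool_pos: [0.436, -0.1561, 0.0612]
tool_rot: [0.997, 0.074, 0.001, 0.002]
ft_force: [0.2, -6.3, -4.0]
opening: 0.0209
grip_force: 59.7
TCP rack [ -88.53 -115.52   61.2 ] face y -73.52 F rack [-0.8 -6.3 -4. ] tq [-1.18  0.12 -0.32] t 22.6
t: 23.6
tool_pos: [0.4354, -0.1525, 0.0611]
tool_rot: [0.997, 0.074, 0.0, 0.002]
ft_force: [0.1, -7.2, -4.5]
opening: 0.0213
grip_force: 59.7
TCP rack [ -88.58 -111.89   61.14] face y -69.89 F rack [-1.  -7.1 -4.5] tq [-1.19  0.2  -0.32] t 23.6
```

Still advancing at about 7 N; the tip is at about +54. I continue.

```bash
python3 -m creep '[{"grip":0,"dx":0,"dy":0.1,"dz":0,"rx":0,"ry":0,"rz":0},{"grip":0,"dx":0,"dy":0.1,"dz":0,"rx":0,"ry":0,"rz":0},{"grip":0,"dx":0,"dy":0,"dz":0,"rx":0,"ry":0,"rz":0},{"grip":0,"dx":0,"dy":-0.1,"dz":0,"rx":0,"ry":0,"rz":0},{"grip":0,"dx":0,"dy":-0.1,"dz":0,"rx":0,"ry":0,"rz":0},{"grip":0,"dx":0,"dy":-0.07,"dz":0,"rx":0,"ry":0,"rz":0},{"grip":0,"dx":0,"dy":0,"dz":0,"rx":0,"ry":0,"rz":0},{"grip":0,"dx":0,"dy":0,"dz":0,"rx":0,"ry":0,"rz":0}]';python3 st.py; python3 -m creep '[{"grip":0,"dx":0,"dy":0.1,"dz":0,"rx":0,"ry":0,"rz":0},{"grip":0,"dx":0,"dy":0.1,"dz":0,"rx":0,"ry":0,"rz":0},{"grip":0,"dx":0,"dy":0,"dz":0,"rx":0,"ry":0,"rz":0},{"grip":0,"dx":0,"dy":-0.1,"dz":0,"rx":0,"ry":0,"rz":0},{"grip":0,"dx":0,"dy":-0.1,"dz":0,"rx":0,"ry":0,"rz":0},{"grip":0,"dx":0,"dy":-0.05,"dz":0,"rx":0,"ry":0,"rz":0},{"grip":0,"dx":0,"dy":0,"dz":0,"rx":0,"ry":0,"rz":0},{"grip":0,"dx":0,"dy":0,"dz":0,"rx":0,"ry":0,"rz":0}]';python3 st.py
```

```text
t: 24.6
tool_pos: [0.4348, -0.1483, 0.0611]
tool_rot: [0.997, 0.074, 0.001, 0.002]
ft_force: [0.2, -8.0, -3.1]
opening: 0.0209
grip_force: 59.8
TCP rack [ -88.56 -107.66   61.13] face y -65.66 F rack [-1.  -7.9 -3.1] tq [-1.19  0.13 -0.33] t 24.6
t: 25.6
tool_pos: [0.4341, -0.1473, 0.0613]
tool_rot: [0.997, 0.074, 0.0, 0.003]
ft_force: [-2.9, -16.8, -4.9]
opening: 0.0213
grip_force: 61.0
TCP rack [ -89.06 -106.52   61.3 ] face y -64.52 F rack [ -5.3 -16.2  -4.9] tq [-2.68  0.59 -0.62] t 25.6
```

```bash
python3 -m creep '[{"grip":0,"dx":0,"dy":0.1,"dz":0,"rx":0,"ry":0,"rz":0},{"grip":0,"dx":0,"dy":0.1,"dz":0,"rx":0,"ry":0,"rz":0},{"grip":0,"dx":0,"dy":0,"dz":0,"rx":0,"ry":0,"rz":0},{"grip":0,"dx":0,"dy":-0.1,"dz":0,"rx":0,"ry":0,"rz":0},{"grip":0,"dx":0,"dy":-0.1,"dz":0,"rx":0,"ry":0,"rz":0},{"grip":0,"dx":0,"dy":-0.04,"dz":0,"rx":0,"ry":0,"rz":0},{"grip":0,"dx":0,"dy":0,"dz":0,"rx":0,"ry":0,"rz":0},{"grip":0,"dx":0,"dy":0,"dz":0,"rx":0,"ry":0,"rz":0}]';python3 st.py
```

```text
t: 26.6
tool_pos: [0.4339, -0.1468, 0.0617]
tool_rot: [0.997, 0.073, 0.0, 0.005]
ft_force: [-4.3, -24.8, -5.6]
opening: 0.0208
grip_force: 63.2
TCP rack [ -89.17 -106.     61.7 ] face y -64.0 F rack [ -7.9 -23.9  -5.6] tq [-3.93  0.94 -0.85] t 26.6
```

```bash
python3 -m creep '[{"grip":0,"dx":0,"dy":0.1,"dz":0,"rx":0,"ry":0,"rz":0},{"grip":0,"dx":0,"dy":0.1,"dz":0,"rx":0,"ry":0,"rz":0},{"grip":0,"dx":0,"dy":0,"dz":0,"rx":0,"ry":0,"rz":0},{"grip":0,"dx":0,"dy":-0.1,"dz":0,"rx":0,"ry":0,"rz":0},{"grip":0,"dx":0,"dy":-0.1,"dz":0,"rx":0,"ry":0,"rz":0},{"grip":0,"dx":0,"dy":-0.03,"dz":0,"rx":0,"ry":0,"rz":0},{"grip":0,"dx":0,"dy":0,"dz":0,"rx":0,"ry":0,"rz":0},{"grip":0,"dx":0,"dy":0,"dz":0,"rx":0,"ry":0,"rz":0}]';python3 st.py
```

```text
t: 27.6
tool_pos: [0.4339, -0.1464, 0.062]
tool_rot: [0.997, 0.073, 0.0, 0.006]
ft_force: [-7.3, -30.9, -6.4]
opening: 0.0209
grip_force: 65.4
TCP rack [ -89.19 -105.56   62.  ] face y -63.56 F rack [-11.7 -29.5  -6.4] tq [-4.93  1.09 -1.16] t 27.6
```

```bash
python3 -m creep '[{"grip":0,"dx":0,"dy":0.1,"dz":0,"rx":0,"ry":0,"rz":0},{"grip":0,"dx":0,"dy":0.3,"dz":0,"rx":0,"ry":0,"rz":0},{"grip":0,"dx":0,"dy":0.5,"dz":-0.2,"rx":0,"ry":0,"rz":0},{"grip":0,"dx":0,"dy":0.5,"dz":-0.3,"rx":0,"ry":0,"rz":0},{"grip":0,"dx":0,"dy":0.5,"dz":-0.3,"rx":0,"ry":0,"rz":0},{"grip":0,"dx":0,"dy":0.4,"dz":-0.2,"rx":0,"ry":0,"rz":0},{"grip":0,"dx":0,"dy":0.2,"dz":0,"rx":0,"ry":0,"rz":0},{"grip":0,"dx":0,"dy":0,"dz":0,"rx":0,"ry":0,"rz":0}]'; python3 plan.py 464.3 -325 100 0 16
python3 - <<'E'
from h import *
t=camera("top");s=camera("scene")
u,v=proj(t,[.46,-.29,.1]);u2,v2=proj(s,[.46,-.29,.1])
A=np.zeros((600,800,3),np.uint8)
A[:300,:400]=crop(t["color"],275,225,80,60,5);A[:300,400:]=crop(s["color"],280,200,80,60,5)
A[300:,:400]=crop(t["color"],int(u)-40,int(v)-30,80,60,5);A[300:,400:]=crop(s["color"],int(u2)-40,int(v2)-30,80,60,5)
cv2.imwrite("pics/z7.png",A)
E
```

```text
t: 28.6
tool_pos: [0.455, -0.2885, 0.1198]
tool_rot: [0.997, 0.073, -0.0, -0.001]
ft_force: [-0.6, 0.1, -3.0]
opening: 0.0209
grip_force: 59.3
from [ 455.  -288.5  119.8] yaw -81.6 per-row turn [-0.001 -0.    -0.51 ]
[0.004 0.039 0.021]
[0.001 0.039 0.021]
[-0.003  0.039  0.021]
[-0.006  0.039  0.021]
[-0.01   0.038  0.021]
[-0.013  0.037  0.021]
[-0.016  0.036  0.021]
[-0.02   0.034  0.021]
[-0.022  0.032  0.021]
[-0.025  0.03   0.021]
[-0.028  0.028  0.021]
[-0.03   0.025  0.021]
[-0.032  0.022  0.021]
[-0.034  0.019  0.021]
[-0.036  0.016  0.021]
[-0.037  0.013  0.021]
```

View pics/z7.png

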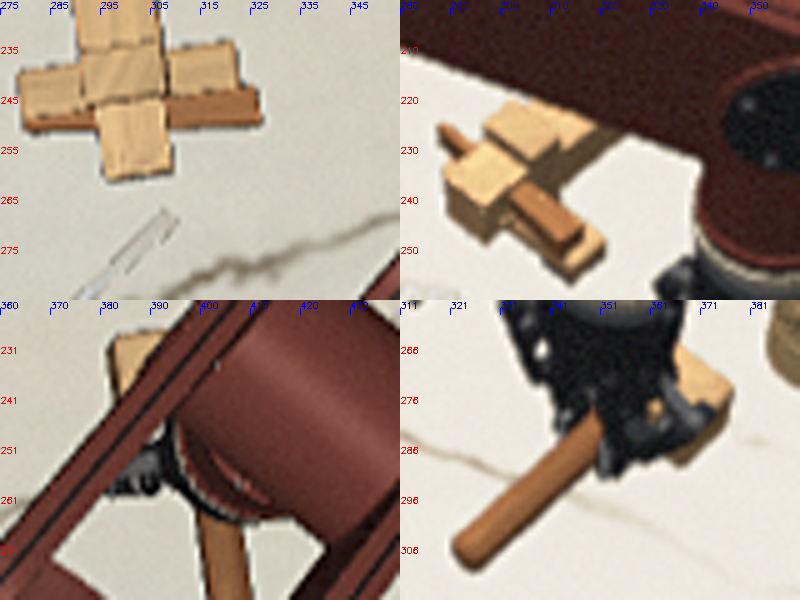

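```bash
python3 -m creep '[{"grip":0,"dx":0,"dy":0.1,"dz":0,"rx":0,"ry":0,"rz":-0.4},{"grip":0,"dx":0,"dy":0.1,"dz":0,"rx":0,"ry":0,"rz":-0.8},{"grip":0,"dx":0,"dy":0.1,"dz":0,"rx":0,"ry":0,"rz":-0.8},{"grip":0,"dx":0,"dy":0.1,"dz":0,"rx":0,"ry":0,"rz":-0.8},{"grip":0,"dx":0,"dy":0.1,"dz":0,"rx":0,"ry":0,"rz":-0.8},{"grip":0,"dx":0,"dy":0,"dz":0,"rx":0,"ry":0,"rz":-0.8},{"grip":0,"dx":0,"dy":0,"dz":0,"rx":0,"ry":0,"rz":-0.8},{"grip":0,"dx":0,"dy":0,"dz":0,"rx":0,"ry":0,"rz":-0.8}]';python3 -m creep '[{"grip":0,"dx":0,"dy":0,"dz":0.1,"rx":0,"ry":0,"rz":-0.8},{"grip":0,"dx":0,"dy":0,"dz":0.2,"rx":0,"ry":0,"rz":-0.8},{"grip":0,"dx":0,"dy":0,"dz":0.3,"rx":0,"ry":0,"rz":-0.5},{"grip":0,"dx":0,"dy":0,"dz":0.3,"rx":0,"ry":0,"rz":0},{"grip":0,"dx":0,"dy":0,"dz":0.3,"rx":0,"ry":0,"rz":0},{"grip":0,"dx":0,"dy":0,"dz":0.1,"rx":0,"ry":0,"rz":0},{"grip":0,"dx":0,"dy":0,"dz":0.1,"rx":0,"ry":0,"rz":0},{"grip":0,"dx":0,"dy":0,"dz":0,"rx":0,"ry":0,"rz":0}]';python3 -c "
from plant import observe;o=observe();print(o['tool_pos'],o['ft_force'],o['torque'])"
```

```text
t: 29.7
tool_pos: [0.4657, -0.3145, 0.1198]
tool_rot: [0.825, 0.565, -0.0, -0.001]
ft_force: [-0.6, 0.5, -2.6]
opening: 0.021
grip_force: 59.4
t: 30.7
tool_pos: [0.466, -0.3161, 0.0366]
tool_rot: [0.711, 0.704, -0.0, -0.0]
ft_force: [-0.2, -0.3, -3.0]
opening: 0.0209
grip_force: 59.2
[ 0.46604572 -0.3160958   0.03656543] [-0.15437042 -0.25192287 -3.02780968] [-0.09151078 -0.05450178 -0.011692  ]
```

Need about 12 mm more; I lower gently.

```bash
python3 -m creep '[{"grip":0,"dx":0,"dy":0,"dz":0.04,"rx":0,"ry":0,"rz":0},{"grip":0,"dx":0,"dy":0,"dz":0.04,"rx":0,"ry":0,"rz":0},{"grip":0,"dx":0,"dy":0,"dz":0.04,"rx":0,"ry":0,"rz":0},{"grip":0,"dx":0,"dy":0,"dz":0.03,"rx":0,"ry":0,"rz":0},{"grip":0,"dx":0,"dy":0,"dz":0.03,"rx":0,"ry":0,"rz":0},{"grip":0,"dx":0,"dy":0,"dz":0.02,"rx":0,"ry":0,"rz":0},{"grip":0,"dx":0,"dy":0,"dz":0.02,"rx":0,"ry":0,"rz":0},{"grip":0,"dx":0,"dy":0,"dz":0,"rx":0,"ry":0,"rz":0}]';python3 -c "
from plant import observe;o=observe();print(o['tool_pos'],o['ft_force'],o['torque'])"
```

```text
t: 31.7
tool_pos: [0.4661, -0.3161, 0.0235]
tool_rot: [0.71, 0.704, -0.0, 0.0]
ft_force: [-0.2, -0.2, -1.8]
opening: 0.0209
grip_force: 59.4
[ 0.46608634 -0.31609463  0.02352925] [-0.16157947 -0.1955829  -1.76320999] [-0.10497882  0.02714202  0.06440999]
```

Contact has begun (weight carried dropped from 3.0 to 1.8 N, z equals the pick height). I release and lift clear.

```bash
python3 -m creep '[{"grip":0,"dx":0,"dy":0,"dz":0.01,"rx":0,"ry":0,"rz":0},{"grip":0.2,"dx":0,"dy":0,"dz":0,"rx":0,"ry":0,"rz":0},{"grip":0.4,"dx":0,"dy":0,"dz":0,"rx":0,"ry":0,"rz":0},{"grip":0.6,"dx":0,"dy":0,"dz":0,"rx":0,"ry":0,"rz":0},{"grip":0.6,"dx":0,"dy":0,"dz":0,"rx":0,"ry":0,"rz":0},{"grip":0.6,"dx":0,"dy":0,"dz":0,"rx":0,"ry":0,"rz":0},{"grip":0.6,"dx":0,"dy":0,"dz":-0.2,"rx":0,"ry":0,"rz":0},{"grip":0.6,"dx":0,"dy":0,"dz":-0.5,"rx":0,"ry":0,"rz":0}]';python3 -m creep '[{"grip":0.6,"dx":0,"dy":0,"dz":-0.7,"rx":0,"ry":0,"rz":0},{"grip":0.6,"dx":0,"dy":0,"dz":-0.7,"rx":0,"ry":0,"rz":0},{"grip":0.6,"dx":0,"dy":0,"dz":-0.7,"rx":0,"ry":0,"rz":0},{"grip":0.6,"dx":-0.7,"dy":-0.3,"dz":0,"rx":0,"ry":0,"rz":0},{"grip":0.6,"dx":-0.7,"dy":-0.3,"dz":0,"rx":0,"ry":0,"rz":0},{"grip":0.6,"dx":-0.7,"dy":-0.3,"dz":0,"rx":0,"ry":0,"rz":0},{"grip":0.6,"dx":0,"dy":0,"dz":0,"rx":0,"ry":0,"rz":0},{"grip":0.6,"dx":0,"dy":0,"dz":0,"rx":0,"ry":0,"rz":0}]'
python3 - <<'E'
from h import *
t=camera("top");s=camera("scene")
A=np.zeros((600,800,3),np.uint8)
A[:300,:400]=crop(t["color"],275,225,80,60,5);A[:300,400:]=crop(s["color"],280,200,80,60,5)
A[300:,:400]=crop(t["color"],376,222,80,60,5);A[300:,400:]=crop(s["color"],320,280,80,60,5)
cv2.imwrite("pics/z8.png",A)
E
```

```text
t: 32.7
tool_pos: [0.465, -0.3152, 0.0644]
tool_rot: [0.711, 0.704, -0.0, -0.002]
ft_force: [0.6, -0.3, 0.5]
opening: 0.0511
grip_force: 0.0
t: 33.7
tool_pos: [0.4109, -0.4412, 0.1913]
tool_rot: [0.711, 0.703, 0.0, 0.0]
ft_force: [0.0, 0.6, -0.5]
opening: 0.0512
grip_force: 0.0
```

View pics/z8.png

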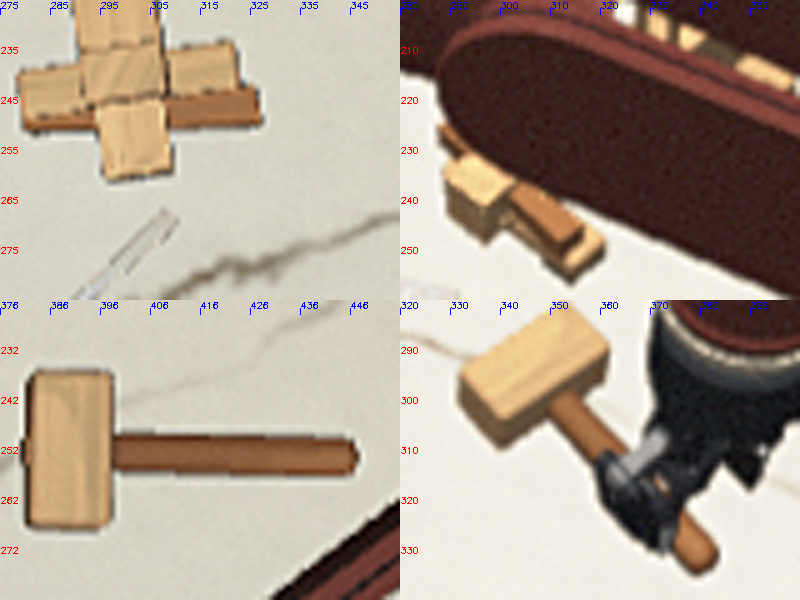

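The mallet lies flat (head at top pixel ~(390,252)). The wedge goes through the tenon and the frame is closed: the visible tenon grew from about 34 mm to about 38 mm. I hand in.

```bash
python3 -c "
from plant import finish_job;print(finish_job())"
```

```text
the job is handed in; nothing more can be done
None
```

I started the wedge by hand and tapped it with eight separate light blows until it stopped advancing; the frame looks closed in the pictures. The mallet lies flat on the worktop, I saw no sign of the bystanders having moved (not measured), and the job is handed in with no verdict returned.

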